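# Set the bench supply's dial to its working line and switch the output on

### The job

Set the bench supply's output: with a fingertip, push the arms of its big dial round clockwise (seen from above), without gripping or forcing it, until the dial's white index line lines up with the one heavy, long line of the scale, coming up to that line and not running past it. Only then press the round output button beside the dial fully down and let go of it. Do not shift or lift the supply, and leave the other things on the bench where they are.

Things in the scene. Friction and masses are not known exactly. Their poses are not given: they have to be found in the camera images.
- supply: Bench supply: grey case 190 (x) x 290 (y) x 130 mm high on rubber feet, 7 kg, loose. Origin: centre of its underside on the bench; x runs from its front (outlet) to its back, y to its left, z up. On the flat top deck: dial, axis at x 0, y +55 mm; output button, centre at x -50, y -85; black panel meter 72 x 84 mm, 10 mm high, centre at x 42, y -85.
- dial (a joint): Dial angle, 0 to 5.236 rad, 0 at the scale's lowest line, growing clockwise seen from above; 3.927 = index on the heavy line. In the supply's frame the index points at 2.618 rad minus this value, anticlockwise from x. Starts between 1.0 and 3.0. Friction (about 0.11 N m, some 3 N at the arms) keeps it where it is left.
- dial_hub (a point): On the dial's axis, at the top of its hub (164 mm above the bench). The black dial: a flat skirt of 56 mm radius (top 26 mm below this point), a hub of 17 mm radius, and three straight arms 120 degrees apart, 16 mm wide, upright-sided, from the hub to round ends at 50 mm radius, as high as the hub. The bays between arms are over 55 mm wide at 42 mm radius.
- dial_arm1 (a point): Point on the top of a dial arm's centre line, 34 mm from the dial's axis; this arm lies 60 degrees anticlockwise of the index line (seen from above). It turns with the dial.
- dial_arm2 (a point): Point on the top of a dial arm's centre line, 34 mm from the dial's axis; this arm lies opposite the index line. It turns with the dial.
- dial_arm3 (a point): Point on the top of a dial arm's centre line, 34 mm from the dial's axis; this arm lies 60 degrees clockwise of the index line. It turns with the dial.
- dial_index (a point): Outer end of the white index line (3 mm wide, 24 mm long, radial) on the dial's skirt, 55 mm from the axis, on the skirt's top. It lies midway between arm 1 and arm 3, and turns with the dial.
- scale_mark (a point): Inner end of the heavy line on the fixed white scale plate (78 mm radius, 132 mm above the bench), 58 mm from the dial's axis, at -75 degrees from the supply's x. The heavy line is 4 mm wide, 19 mm long and runs out to the plate's edge; the other lines are 1.4 mm wide, 5 or 9 mm long, one every 15 degrees.
- output_top (a point): Centre of the top of the output button: a grey round button of 14 mm radius standing 10 mm proud of a black collar of 22 mm radius and 12 mm height, its top 152 mm above the bench when up.
- output (a joint): Travel of the output button, 0 when up, 6 mm (0.006) when fully down; a spring brings it back. It takes 1.5 N to start and 5 N to hold it fully down.
- reel: Bystander: grey plastic reel standing on its end, 60 mm in diameter, 46 mm high, beside the supply. Origin under its centre.
- wash: Bystander: white wash bottle, 62 mm in diameter, 160 mm high with its bent spout, to the left of the supply. Origin under its centre.
- driver: Bystander: screwdriver, 190 mm long, lying to the right of the supply. Origin under its middle.
- testbox: Bystander: white plastic test box, 62 by 42 by 28 mm, with a small knob and a toggle on top, beside the supply. Origin under its centre.

How it is judged:
By the outcome, as a careful person would: the job done as asked, in the order asked, and still so for the second after the job is handed in, with the robot touching nothing.
It also fails if it takes over 64 s, if anything falls off the work surface, if the arm or the gripper's body presses on something with over 40 N, if the wrist force passes 120 N, or if a joint passes its speed limit or range.

### The arm

A 6-joint arm with a two-finger parallel gripper is mounted at the origin on the work surface. World frame = base frame: x ahead of the robot, y to its left, z up, the work surface at z = 0. Lengths are in mm, angles in rad, forces in N, time in s.
With the tool pointing down it reaches from about 300 to 775 mm from the base axis. Payload 14.6 kg.
Tool frame: the origin (TCP) lies between the finger pads; the fingertips stand 25 mm ahead of it and the grasp point (between the pads) lies 6 mm ahead of it; z points along the fingers, x is the direction in which the jaws open and shut, and the axes are right-handed (so a half turn about z gives the same grasp; the last joint's range is limited). The gripper opens to 94 mm and grips with 3 to 60 N. Pads are 16 mm wide; open, the fingers measure 119 mm over their backs; the gripper's body (75 mm by 177 mm) begins 78 mm behind the grasp point.
Start: joints at [-1.263, 0.3, 1.521, -0, 1.321, -0.067], TCP at [201.34, -511.812, 230.446] pointing down, gripper open.
Joint ranges: [-3.03, 3.03], [-0.79, 2.21], [0.23, 2.52], [-1.04, 4.18], [0, 3.07], [-2.55, 2.55]. Speed limits (rad/s): [2.22, 2.22, 2.57, 3.14, 3.14, 3.14].

### API

Orientations are given as [roll, pitch, yaw] about the fixed x, y, z axes, in that order (R = Rz(yaw) Ry(pitch) Rx(roll)).
In Python, from cell import manip gives the robot as it stands.
- The arm moves only by the tool apply_moves, never from a script. Its argument "series" is a list of rows, each a list of 3 entries, a list of its own where there are three numbers: the shift along the world's x, y, z in cm, then the turn, a rotation vector about the world's x, y, z in rad, then the opening in per cent of the stroke, from 0 (shut) to 100 (fully open). A call has exactly 10 rows; each row is the pose to reach, as a shift and turn from the pose commanded when the call began; what a row does not reach only later rows make up. A row lasts 1/8 s, in which the tool goes at most 62.5 mm and 10.7 degrees, less where a joint would pass 70% of its speed; a pose out of reach is approached as far as the arm can. A call with a gripper value outside its range is refused whole. The fingers move at their own pace and stop on an object; "grip_force" is the grip in N (left out, the last holds). Time passes only in rows, so rows that repeat a pose let the fingers close, or fill a call up. It gives the time, the measured TCP pose, the force and the opening at its end, in the units of the state.
- manip.read_state(): the state, without advancing time (a new reading comes with each control period).
- manip.camera(name): name is "scene" or "top"; returns (picture, depth): 384x512x3 uint8, red, green, blue; 384x512 float32, mm along the optical axis (not along the pixel's ray), 0 where there is no reading.
- manip.camera_info(name): a dict with "intrinsics" (3x3 intrinsics, pixels), "extrinsics" (4x4, takes a point from world to camera coordinates). Camera axes: x right, y down, z forward; pixel columns grow to the right and rows downward; lengths in mm; the calibration is good to about 2 mm. A picture is of the moment at which its call begins. camera_info takes no time and is no camera call.
- manip.sign_off(): hands the job in, once; it reports no verdict.
The state is a dict: "clock": time; "joints": joint angles; "qd": joint speeds; "effort": joint torques, N m; "eef_pos": TCP position; "eef_rot": TCP orientation; "wrist_force": force on the tool from outside, world axes, zero at the start; "moment": the same for the moment, N m; "finger_gap": finger opening in mm.
Only numpy, scipy, OpenCV 4.12 (cv2) and the standard library are available. Lean on these libraries where they do the work, as an engineer would, in place of code of your own. Each camera call takes 0.05 s, during which the arm holds its last target.

## Working session

There is one attempt and no reset: what is moved stays moved. The work goes in short steps, Python scripts to look and compute and a tool call to move; the robot and the scene stay as the last step left them, time stands still between calls to the robot, and variables do not carry over. Pictures are saved under pics/ and viewed, and the job is handed in when it is done.

Besides the shell and the picture viewer there is one more tool, called after "Emit:" by a JSON object that holds its "op" and its "data". apply_moves: Moves the arm, as the interface text tells. Its arguments: {"type":"object","properties":{"series":{"type":"array","items":{"type":"array"}},"grip_force":{"type":"number"}},"required":["series"]}

```bash
mkdir -p pics; ls; python3 - <<'E'
from cell import manip
import cv2,numpy as np
print(manip.read_state())
for n in("scene","top"):
    p,d=manip.camera(n); cv2.imwrite(f"pics/{n}0.png",p[:,:,::-1]); np.save(f"pics/{n}0.npy",d)
    i=manip.camera_info(n); print(n,np.round(i["intrinsics"],2).tolist(),np.round(i["extrinsics"],4).tolist())
E
```

```text
pics
{'clock': 0.0, 'joints': array([-1.26260651e+00,  3.00475139e-01,  1.52160228e+00, -1.33898891e-05,
        1.32066486e+00, -6.66128742e-02]), 'qd': array([-0.00091148, -0.00103446, -0.00026561,  0.00089151, -0.00035517,
        0.00200428]), 'effort': array([ 8.55446451e-04, -5.31803226e+01, -3.52739596e+01,  7.08506349e-02,
        2.42993556e-02, -1.26439249e-04]), 'eef_pos': array([ 201.26541963, -511.60010202,  229.87512218]), 'eef_rot': array([-3.14152907e+00,  1.14794292e-03, -1.19599027e+00]), 'wrist_force': array([-0.30698147,  0.92352967,  1.25971655]), 'moment': array([ 0.0635417 ,  0.03036899, -0.05434448]), 'finger_gap': 93.8276503557832}
scene [[395.34, 0.0, 256.94], [0.0, 395.34, 191.17], [0.0, 0.0, 1.0]] [[-0.2117, 0.9773, -0.0072, 123.6796], [0.8372, 0.1775, -0.5173, -430.1423], [-0.5042, -0.1155, -0.8558, 1544.3371], [0.0, 0.0, 0.0, 1.0]]
top [[480.69, 0.0, 257.4], [0.0, 480.69, 192.84], [0.0, 0.0, 1.0]] [[-0.0234, -0.9997, 0.0097, 15.0299], [-0.9966, 0.0226, -0.0788, 576.7661], [0.0785, -0.0115, -0.9968, 1506.2898], [0.0, 0.0, 0.0, 1.0]]
```

View pics/scene0.png

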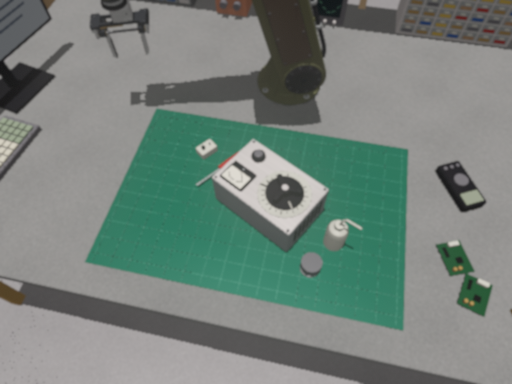

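View pics/top0.png

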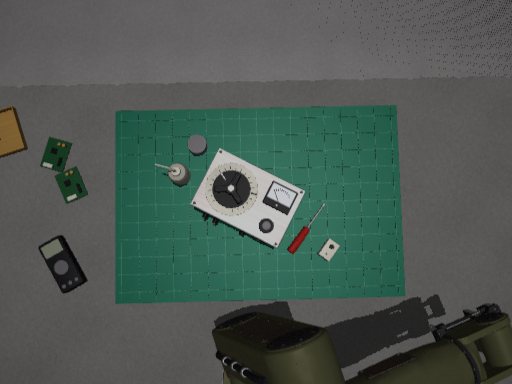

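```bash
python3 - <<'E'
import cv2
a=cv2.imread("pics/top0.png"); 
cv2.imwrite("pics/top0c.png",cv2.resize(a[140:260,180:340],None,fx=5,fy=5,interpolation=cv2.INTER_CUBIC))
cv2.imwrite("pics/top0d.png",cv2.resize(a[155:225,195:268],None,fx=8,fy=8,interpolation=cv2.INTER_CUBIC))
a=cv2.imread("pics/scene0.png"); 
cv2.imwrite("pics/scene0c.png",cv2.resize(a[130:260,190:350],None,fx=4.5,fy=4.5,interpolation=cv2.INTER_CUBIC))
E
```

```text
(no output)
```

View pics/top0c.png

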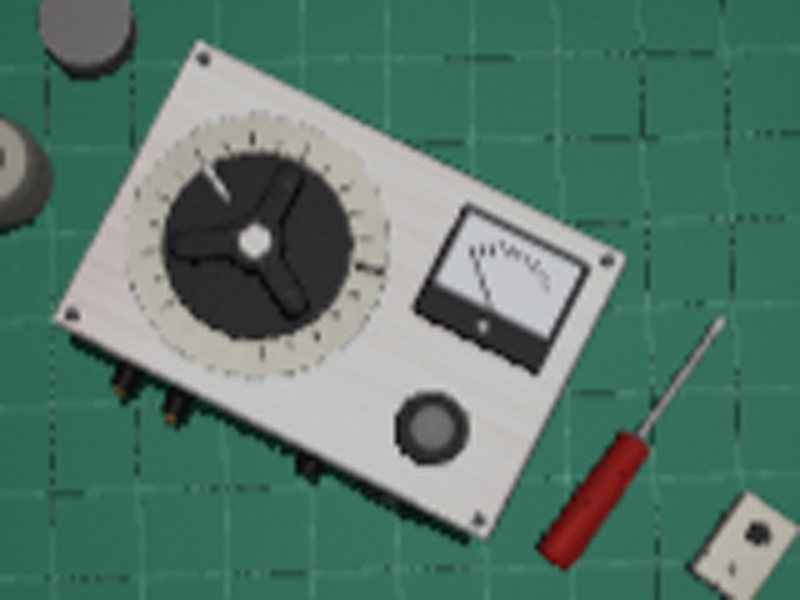

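View pics/top0d.png

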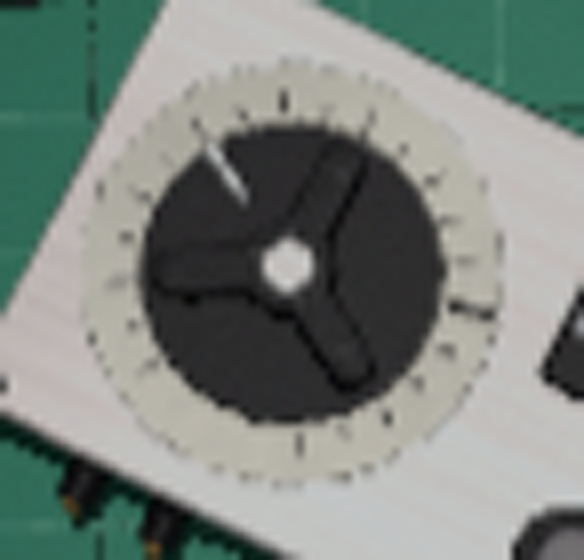

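View pics/scene0c.png

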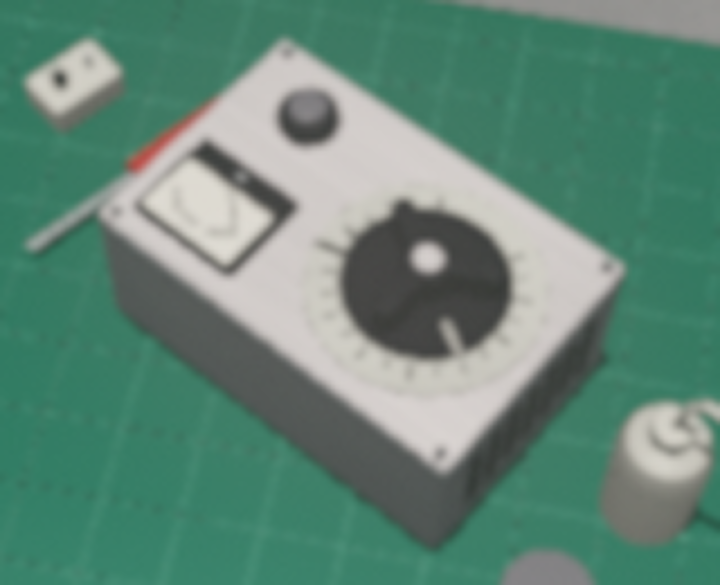

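The top view shows the dial's hub near crop-d pixel (288,266), the index end near (208,145), the heavy mark from (452,305) to (495,315), and the button near crop-c (432,428). Next I'll turn these into world positions.

```bash
cat > h.py <<'E'
import numpy as np
from cell import manip
def ray(n,uv,z):
    i=manip.camera_info(n);K=np.array(i["intrinsics"]);E=np.array(i["extrinsics"]);R=E[:3,:3];t=E[:3,3]
    c=-R.T@t; d=R.T@np.linalg.inv(K)@np.array([uv[0],uv[1],1.]); return c+d*(z-c[2])/d[2]
def px(n,p):
    i=manip.camera_info(n);K=np.array(i["intrinsics"]);E=np.array(i["extrinsics"])
    q=K@(E[:3,:3]@np.array(p)+E[:3,3]); return q[:2]/q[2]
def C(x,y,x0,y0,s): return ((x+.5)/s-.5+x0,(y+.5)/s-.5+y0)
E
python3 - <<'E'
from h import *
c=lambda x,y:C(x,y,180,140,5); d=lambda x,y:C(x,y,195,155,8); s=lambda x,y:C(x,y,190,130,4.5)
cor=[ray("top",c(*p),130) for p in [(200,40),(625,258),(490,538),(55,322)]]
cs=[ray("scene",s(*p),130) for p in [(440,467),(100,213),(284,40),(625,268)]]
for q in (cor,cs):
    print(np.round(q,1).tolist(), [round(np.linalg.norm(q[i]-q[(i+1)%4]),1) for i in range(4)],np.mean(q,0)[:2])
    a=q[0]-q[3];b=q[1]-q[2];l=q[0]-q[1];m=q[3]-q[2]
    print([round(float(np.arctan2(v[1],v[0])),4) for v in(a,b)],[round(float(np.arctan2(v[1],v[0])-np.pi/2),4) for v in (l,m)])
hub=ray("top",d(288,266),164); hs=ray("scene",s(428,258),164)
print("hub",hub,hs)
ix=ray("top",d(208,145),138);i2=ray("top",d(245,201),138)
mk=ray("top",d(452,305),132);m2=ray("top",d(495,315),132)
ixs=ray("scene",s(462,355),138);mks=ray("scene",s(340,256),132);mks2=ray("scene",s(318,243),132)
an=lambda p,h:np.degrees(np.arctan2(*(p-h)[:2][::-1]))
print("idx",ix,np.linalg.norm((ix-hub)[:2]),an(ix,hub),an(ix,i2),"mk",np.linalg.norm((mk-hub)[:2]),an(mk,hub),an(m2,hub),an(m2,mk))
print("scene",np.linalg.norm((ixs-hs)[:2]),an(ixs,hs),np.linalg.norm((mks-hs)[:2]),an(mks,hs),an(mks2,hs))
print("btn",ray("top",c(432,428),152),ray("scene",s(310,103),152))
E
```

```text
[[706.1, 112.3, 130.0], [570.2, -136.8, 130.0], [407.3, -52.5, 130.0], [540.0, 200.6, 130.0]] [np.float64(283.8), np.float64(183.4), np.float64(285.7), np.float64(188.1)] [555.89879323  30.90041733]
[-0.4885, -0.4779] [-0.4993, -0.4827]
[[706.2, 111.2, 130.0], [573.3, -136.8, 130.0], [408.6, -50.6, 130.0], [544.3, 202.5, 130.0]] [np.float64(281.5), np.float64(185.9), np.float64(287.2), np.float64(185.9)] [558.09112666  31.59095678]
[-0.5134, -0.4827] [-0.4921, -0.492]
hub [582.1280124   80.49047054 164.        ] [584.02739756  80.25910247 164.        ]
idx [629.89767024 110.24310942 138.        ] 56.27752420426919 31.91611601444471 32.185753736821894 mk 60.18872105829687 -102.38834584785624 -102.82305404348205 -104.42913926105966
scene 57.851142356537295 32.77761007380809 58.00232026815858 -99.59792141822116 -102.6430206461035
btn [472.22123708 -19.46082505 152.        ] [473.94423623 -18.03340387 152.        ]
```

Emit:
{"op": "apply_moves", "data": {"series": [[[3.1,4.5,0],[0,0,0.16],0],[[6.1,9.1,0],[0,0,0.33],0],[[9.2,13.6,0],[0,0,0.5],0],[[12.3,18.2,0],[0,0,0.66],0],[[15.3,22.7,0],[0,0,0.83],0],[[18.4,27.3,0],[0,0,1.0],0],[[21.5,31.8,0],[0,0,1.16],0],[[24.5,36.4,0],[0,0,1.33],0],[[27.6,40.9,0],[0,0,1.5],0],[[30.7,45.5,0],[0,0,1.66],0]], "grip_force": 10}}

```text
clock: 1.35
eef_pos: [509.0, -55.1, 230.3]
eef_rot: [-3.142, 0.0, 0.469]
wrist_force: [1.9, -0.3, -0.2]
finger_gap: 0.6
```

Emit:
{"op": "apply_moves", "data": {"series": [[[2,3,0],[0,0,0.16],0],[[4,6,0],[0,0,0.33],0],[[6.1,9.1,0],[0,0,0.5],0],[[6.1,9.1,0],[0,0,0.66],0],[[6.1,9.1,0],[0,0,0.83],0],[[6.1,9.1,0],[0,0,1.0],0],[[6.1,9.1,0],[0,0,1.16],0],[[6.1,9.1,0],[0,0,1.33],0],[[6.1,9.1,0],[0,0,1.5],0],[[6.1,9.1,0],[0,0,1.66],0]]}}

```text
clock: 2.6
eef_pos: [569.2, 34.2, 230.1]
eef_rot: [-3.141, -0.0, 2.129]
wrist_force: [-0.1, -0.7, -0.3]
finger_gap: 0.3
```

```bash
cat > look.py <<'E'
import sys,cv2
from h import *
k=sys.argv[1]
s=manip.read_state();print(s["clock"],s["joints"].round(3),s["eef_pos"].round(1),s["eef_rot"].round(3),s["wrist_force"].round(1))
a,_=manip.camera("top");b,_=manip.camera("scene")
a=cv2.resize(a[150:260,190:300,::-1],(550,550),interpolation=cv2.INTER_CUBIC)
b=cv2.resize(b[130:250,200:320,::-1],(550,550),interpolation=cv2.INTER_CUBIC)
cv2.imwrite(f"pics/t{k}.png",a);cv2.imwrite(f"pics/s{k}.png",b)
E
python3 look.py 1
```

```text
2.6 [-0.004  0.346  1.461 -0.     1.335 -2.134] [569.2  34.2 230.1] [-3.141 -0.     2.129] [-0.1 -0.7 -0.3]
```

View pics/t1.png

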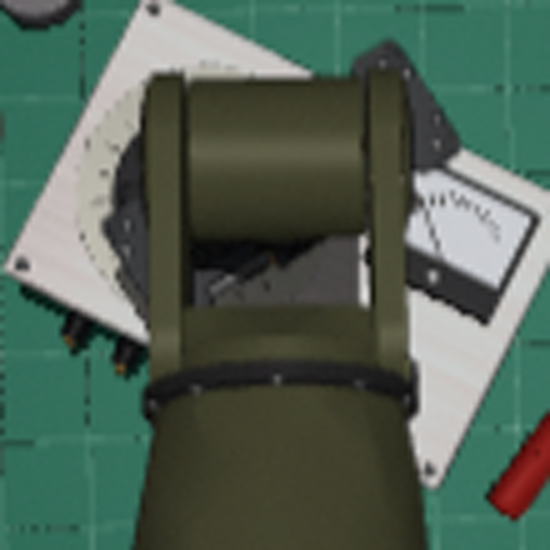

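View pics/s1.png

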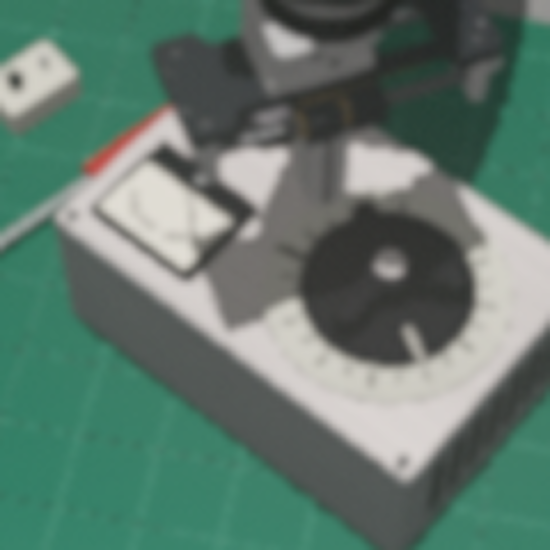

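The arm blocks the top view. The scene view shows the finger hovering over the bay beside arm 2, with the index at about (414,340) and nothing in the way of the tip, so I'll lower it.

Emit:
{"op": "apply_moves", "data": {"series": [[[0,0,-1.5],[0,0,0],0],[[0,0,-3],[0,0,0],0],[[0,0,-4],[0,0,0],0],[[0,0,-4.6],[0,0,0],0],[[0,0,-5.1],[0,0,0],0],[[0,0,-5.5],[0,0,0],0],[[0,0,-5.8],[0,0,0],0],[[0,0,-5.8],[0,0,0],0],[[0,0,-5.8],[0,0,0],0],[[0,0,-5.8],[0,0,0],0]]}}

```text
clock: 3.95
eef_pos: [569.4, 34.2, 172.7]
eef_rot: [3.141, 0.0, 2.124]
wrist_force: [-0.5, 1.1, 0.5]
finger_gap: 0.5
```

```bash
cat > plan.py <<'E'
# plan.py alpha... : rows relative to current commanded pose cx cy yaw
import sys;from math import *
H=(583,80.3)
def pose(al,along=40,perp=20.5):
    a=radians(al);return (H[0]+along*cos(a)-perp*sin(a),H[1]+along*sin(a)+perp*cos(a),a+radians(270))
cx,cy,cyaw=map(float,sys.argv[1:4])
for s in sys.argv[4:]:
    v=[float(t) for t in s.split(",")]
    p=pose(*v);print([[round((p[0]-cx)/10,2),round((p[1]-cy)/10,2),0],[0,0,round(p[2]-cyaw,3)],0],end=", ")
E
python3 plan.py 569.4 34.2 2.124 -148,36,32 -148,38,27 -148,40,22 -150 -153 -156 -159 -162 -165 -168; python3 look.py 2
```

```text
[[0.0, -0.01, 0], [0, 0, 0.005], 0], [[-0.43, 0.31, 0], [0, 0, 0.005], 0], [[-0.87, 0.62, 0], [0, 0, 0.005], 0], [[-1.08, 0.83, 0], [0, 0, -0.03], 0], [[-1.27, 0.97, 0], [0, 0, -0.082], 0], [[-1.46, 1.11, 0], [0, 0, -0.134], 0], [[-1.64, 1.26, 0], [0, 0, -0.187], 0], [[-1.81, 1.42, 0], [0, 0, -0.239], 0], [[-1.97, 1.59, 0], [0, 0, -0.291], 0], [[-2.13, 1.77, 0], [0, 0, -0.344], 0], 3.95 [-0.004  0.397  1.53  -0.     1.215 -2.128] [569.4  34.2 172.7] [3.141 0.    2.124] [-0.5  1.1  0.5]
```

View pics/s2.png

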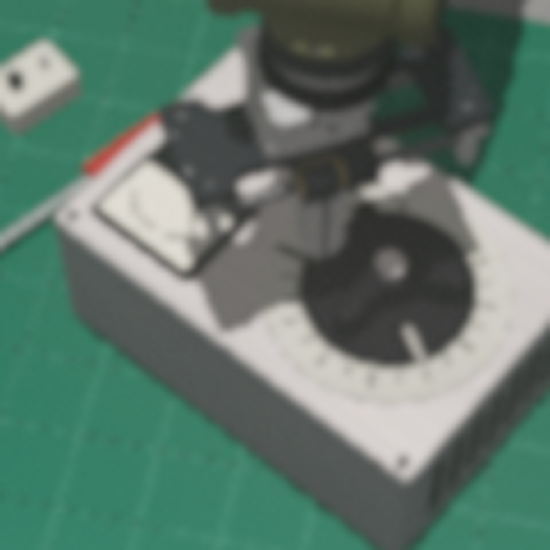

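The finger is in the bay, with its tip near (325,235), and the force reading is about zero. I'll start the push gently.

Emit:
{"op": "apply_moves", "data": {"series": [[[0,0,0],[0,0,0],0],[[-0.43,0.31,0],[0,0,0],0],[[-0.87,0.62,0],[0,0,0],0],[[-1.08,0.83,0],[0,0,-0.03],0],[[-1.27,0.97,0],[0,0,-0.08],0],[[-1.46,1.11,0],[0,0,-0.13],0],[[-1.64,1.26,0],[0,0,-0.19],0],[[-1.81,1.42,0],[0,0,-0.24],0],[[-1.97,1.59,0],[0,0,-0.29],0],[[-2.13,1.77,0],[0,0,-0.34],0]]}}

```text
clock: 5.3
eef_pos: [547.9, 51.7, 172.5]
eef_rot: [-3.142, 0.001, 1.781]
wrist_force: [0.9, -2.6, -0.2]
finger_gap: 0.8
```

```bash
python3 plan.py 548.1 51.9 1.784 -172 -176 -180 -184 -188 -192 -196 -200 -204 -208; python3 look.py 3
```

```text
[[-0.19, 0.25, 0], [0, 0, -0.074], 0], [[-0.36, 0.52, 0], [0, 0, -0.143], 0], [[-0.51, 0.79, 0], [0, 0, -0.213], 0], [[-0.64, 1.07, 0], [0, 0, -0.283], 0], [[-0.76, 1.37, 0], [0, 0, -0.353], 0], [[-0.85, 1.67, 0], [0, 0, -0.423], 0], [[-0.92, 1.97, 0], [0, 0, -0.492], 0], [[-0.97, 2.28, 0], [0, 0, -0.562], 0], [[-1.0, 2.59, 0], [0, 0, -0.632], 0], [[-1.0, 2.91, 0], [0, 0, -0.702], 0], 5.3 [ 2.800e-02  3.540e-01  1.589e+00 -1.000e-03  1.198e+00 -1.753e+00] [547.9  51.7 172.5] [-3.142e+00  1.000e-03  1.781e+00] [ 0.9 -2.6 -0.2]
```

View pics/s3.png

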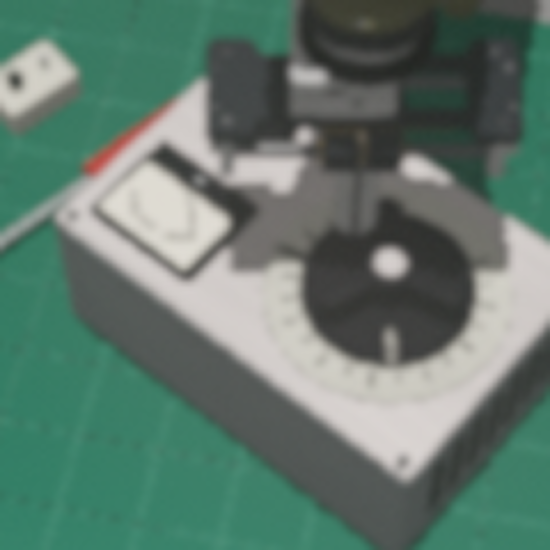

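The dial is turning: the index is now at about (391,345), and the push force is about 2.7 N. I'll keep going.

Emit:
{"op": "apply_moves", "data": {"series": [[[-0.19,0.25,0],[0,0,-0.07],0],[[-0.36,0.52,0],[0,0,-0.14],0],[[-0.51,0.79,0],[0,0,-0.21],0],[[-0.64,1.07,0],[0,0,-0.28],0],[[-0.76,1.37,0],[0,0,-0.35],0],[[-0.85,1.67,0],[0,0,-0.42],0],[[-0.92,1.97,0],[0,0,-0.49],0],[[-0.97,2.28,0],[0,0,-0.56],0],[[-1.0,2.59,0],[0,0,-0.63],0],[[-1.0,2.91,0],[0,0,-0.7],0]]}}

```text
clock: 6.65
eef_pos: [537.6, 81.0, 172.4]
eef_rot: [-3.141, 0.001, 1.082]
wrist_force: [-2.9, -1.6, 1.4]
finger_gap: 0.2
```

```bash
python3 plan.py 538.1 81 1.084 -212 -216 -220 -224 -228 -232 -236 -240 -244 -248; python3 look.py 4
```

```text
[[0.01, 0.31, 0], [0, 0, -0.072], 0], [[0.05, 0.62, 0], [0, 0, -0.142], 0], [[0.11, 0.93, 0], [0, 0, -0.211], 0], [[0.19, 1.23, 0], [0, 0, -0.281], 0], [[0.29, 1.53, 0], [0, 0, -0.351], 0], [[0.41, 1.82, 0], [0, 0, -0.421], 0], [[0.55, 2.1, 0], [0, 0, -0.491], 0], [[0.71, 2.37, 0], [0, 0, -0.56], 0], [[0.89, 2.63, 0], [0, 0, -0.63], 0], [[1.09, 2.87, 0], [0, 0, -0.7], 0], 6.65 [ 0.082  0.341  1.607 -0.     1.194 -1.   ] [537.6  81.  172.4] [-3.141e+00  1.000e-03  1.082e+00] [-2.9 -1.6  1.4]
```

View pics/s4.png

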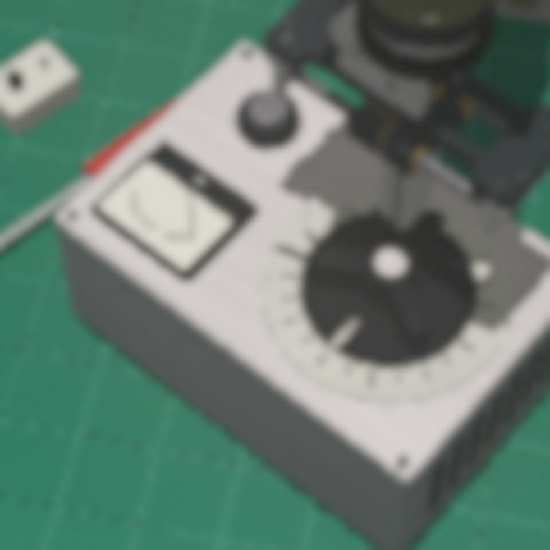

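The index is now at about (345,333) and the heavy line at (292,250). The push is working as planned, so I'll carry on.

Emit:
{"op": "apply_moves", "data": {"series": [[[0.01,0.31,0],[0,0,-0.07],0],[[0.05,0.62,0],[0,0,-0.14],0],[[0.11,0.93,0],[0,0,-0.21],0],[[0.19,1.23,0],[0,0,-0.28],0],[[0.29,1.53,0],[0,0,-0.35],0],[[0.41,1.82,0],[0,0,-0.42],0],[[0.55,2.1,0],[0,0,-0.49],0],[[0.71,2.37,0],[0,0,-0.56],0],[[0.89,2.63,0],[0,0,-0.63],0],[[1.09,2.87,0],[0,0,-0.7],0]]}}

```text
clock: 8.0
eef_pos: [548.6, 110.0, 172.4]
eef_rot: [-3.141, 0.001, 0.384]
wrist_force: [-4.1, -0.7, 1.6]
finger_gap: 0.7
```

```bash
python3 plan.py 549 109.7 0.384 -250 -252 -254 -256 -258 -260 -262 -264 -266 -268; python3 look.py 5
```

```text
[[0.11, 0.12, 0], [0, 0, -0.035], 0], [[0.21, 0.23, 0], [0, 0, -0.07], 0], [[0.33, 0.34, 0], [0, 0, -0.105], 0], [[0.44, 0.45, 0], [0, 0, -0.14], 0], [[0.56, 0.55, 0], [0, 0, -0.175], 0], [[0.69, 0.64, 0], [0, 0, -0.209], 0], [[0.81, 0.74, 0], [0, 0, -0.244], 0], [[0.94, 0.82, 0], [0, 0, -0.279], 0], [[1.08, 0.91, 0], [0, 0, -0.314], 0], [[1.21, 0.99, 0], [0, 0, -0.349], 0], 8.0 [ 1.320e-01  3.740e-01  1.561e+00  1.000e-03  1.207e+00 -2.520e-01] [548.6 110.  172.4] [-3.141e+00  1.000e-03  3.840e-01] [-4.1 -0.7  1.6]
```

View pics/s5.png

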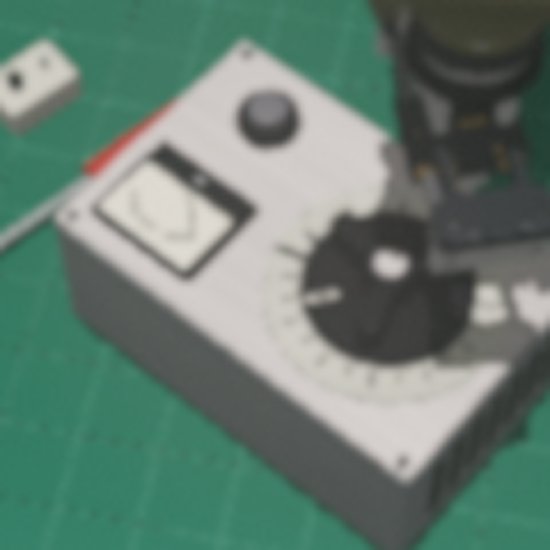

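View pics/t5.png

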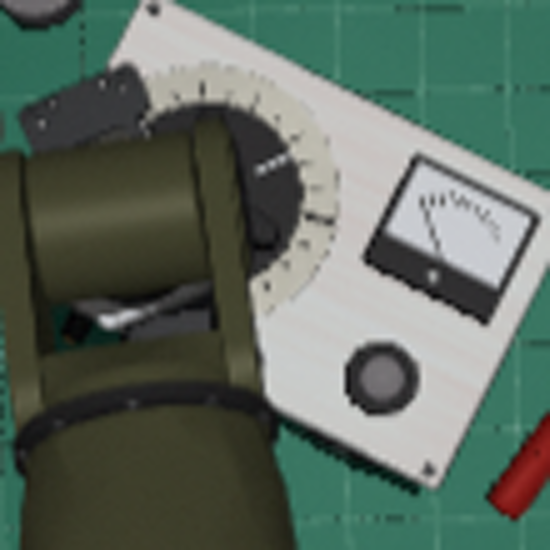

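Both views now show the index and the heavy line. In the top crop the index runs from (257,172) to (291,156), and the heavy line from (306,216) to (333,222).

```bash
cat > ang.py <<'E'
from h import *
import sys
H=np.array([583,80.3]);T=lambda x,y:C(x,y,190,150,5);S=lambda x,y:C(x,y,200,130,550/120)
an=lambda p:round(float(np.degrees(np.arctan2(p[1]-H[1],p[0]-H[0]))),2)
def A(n,xy,z):
    p=ray(n,(T if n=="top" else S)(*xy),z); return an(p),round(float(np.hypot(*(p[:2]-H))),1)
E
python3 - <<'E'
from ang import *
for xy in((291,156),(257,172)):print("i",A("top",xy,138))
for xy in((306,216),(333,222)):print("m",A("top",xy,132))
for xy in((304,298),(340,294)):print("is",A("scene",xy,138))
for xy in((302,256),(277,244)):print("ms",A("scene",xy,132))
for a in (-103.,-102): 
  for r in (58,77):print(px("top",[H[0]+r*np.cos(np.radians(a)),H[1]+r*np.sin(np.radians(a)),132])*5-[948,748])
E
```

```text
i (-67.06, 54.1)
i (-67.82, 31.9)
m (-103.71, 59.5)
m (-103.74, 75.8)
is (-66.73, 53.3)
is (-63.87, 31.0)
ms (-102.17, 58.3)
ms (-103.46, 76.4)
[303.75688776 214.27234168]
[335.26876156 220.77903662]
[304.09061164 212.59608448]
[335.709477   218.55302237]
```

Emit:
{"op": "apply_moves", "data": {"series": [[[0.11,0.12,0],[0,0,-0.03],0],[[0.21,0.23,0],[0,0,-0.07],0],[[0.33,0.34,0],[0,0,-0.1],0],[[0.44,0.45,0],[0,0,-0.14],0],[[0.56,0.55,0],[0,0,-0.17],0],[[0.69,0.64,0],[0,0,-0.21],0],[[0.81,0.74,0],[0,0,-0.24],0],[[0.94,0.82,0],[0,0,-0.28],0],[[1.08,0.91,0],[0,0,-0.31],0],[[1.21,0.99,0],[0,0,-0.35],0]]}}

```text
clock: 9.35
eef_pos: [561.1, 119.7, 172.4]
eef_rot: [-3.141, 0.0, 0.033]
wrist_force: [-2.7, 2.5, -0.3]
finger_gap: 0.5
```

```bash
python3 plan.py 561.1 119.6 0.034 -269.2 -270.4 -271.6 -272.8 -274 -275.2 -276.4 -277.6 -278.2 -278.8; python3 look.py 6
```

```text
[[0.08, 0.04, 0], [0, 0, -0.02], 0], [[0.17, 0.08, 0], [0, 0, -0.041], 0], [[0.25, 0.13, 0], [0, 0, -0.062], 0], [[0.34, 0.17, 0], [0, 0, -0.083], 0], [[0.42, 0.2, 0], [0, 0, -0.104], 0], [[0.51, 0.24, 0], [0, 0, -0.125], 0], [[0.6, 0.27, 0], [0, 0, -0.146], 0], [[0.69, 0.31, 0], [0, 0, -0.167], 0], [[0.73, 0.32, 0], [0, 0, -0.177], 0], [[0.78, 0.34, 0], [0, 0, -0.188], 0], 9.35 [0.146 0.404 1.52  0.    1.218 0.114] [561.1 119.7 172.4] [-3.141  0.     0.033] [-2.7  2.5 -0.3]
```

View pics/s6.png

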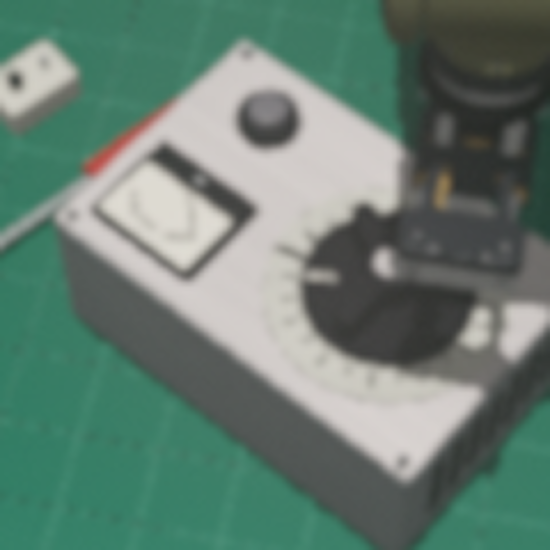

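View pics/t6.png

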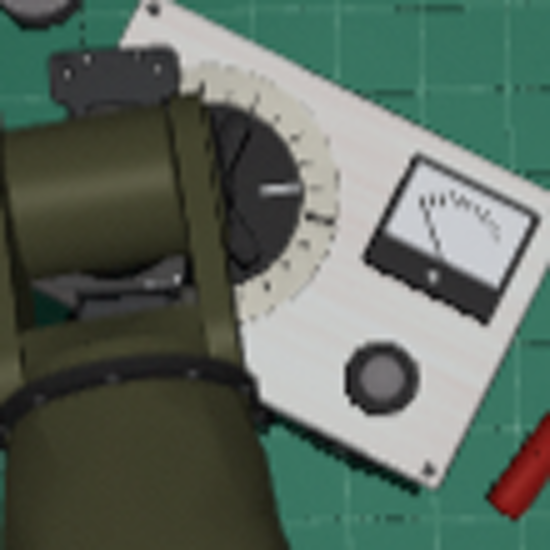

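The index is at about (300,187) in the top crop, roughly 15° short. I'll take the next, slower step of about 11°.

Emit:
{"op": "apply_moves", "data": {"series": [[[0.08,0.04,0],[0,0,-0.02],0],[[0.17,0.08,0],[0,0,-0.04],0],[[0.25,0.13,0],[0,0,-0.06],0],[[0.34,0.17,0],[0,0,-0.08],0],[[0.42,0.2,0],[0,0,-0.1],0],[[0.51,0.24,0],[0,0,-0.12],0],[[0.6,0.27,0],[0,0,-0.15],0],[[0.69,0.31,0],[0,0,-0.17],0],[[0.73,0.32,0],[0,0,-0.18],0],[[0.78,0.34,0],[0,0,-0.19],0]]}}

```text
clock: 10.7
eef_pos: [568.9, 122.9, 172.4]
eef_rot: [3.142, 0.0, -0.157]
wrist_force: [-3.5, 2.7, -1.1]
finger_gap: 0.4
```

```bash
python3 look.py 7; python3 - <<'E'
import cv2
from h import *
a,_=manip.camera("top")
cv2.imwrite("pics/t7z.png",cv2.resize(a[174:206,228:264,::-1],None,fx=16,fy=16,interpolation=cv2.INTER_CUBIC))
a,_=manip.camera("scene")
cv2.imwrite("pics/s7z.png",cv2.resize(a[170:210,250:298,::-1],None,fx=14,fy=14,interpolation=cv2.INTER_CUBIC))
E
```

```text
10.7 [ 0.15   0.422  1.495 -0.     1.225  0.307] [568.9 122.9 172.4] [ 3.142  0.    -0.157] [-3.5  2.7 -1.1]
```

View pics/t7z.png

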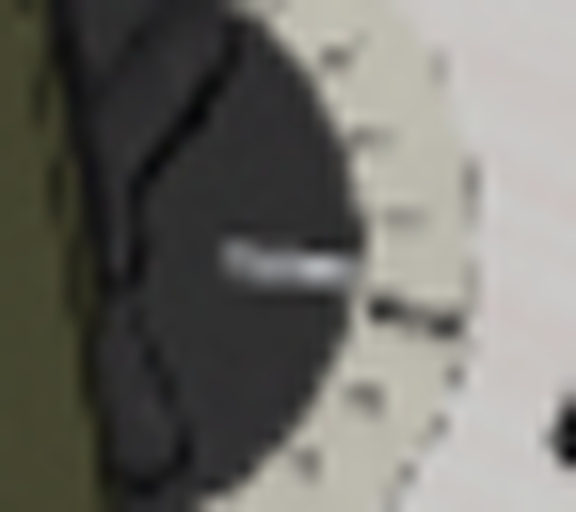

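View pics/s7z.png

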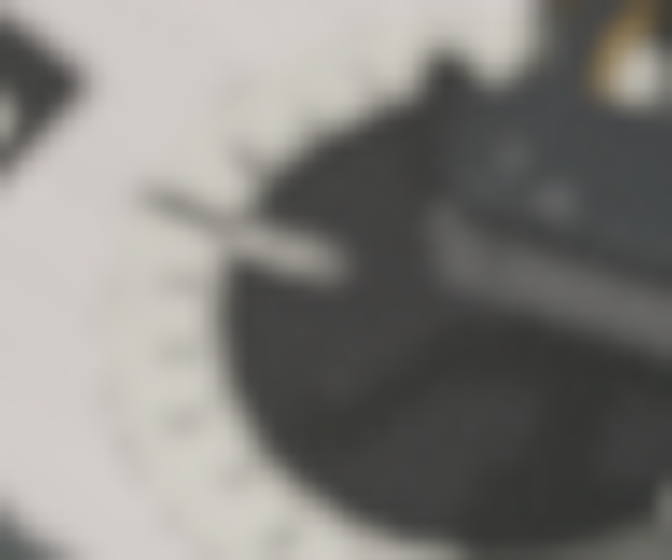

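```bash
python3 - <<'E'
from ang import *
t=lambda x,y:C(x,y,228,174,16); s=lambda x,y:C(x,y,250,170,14)
def f(n,g,xy,z):
    p=ray(n,g(*xy),z); return an(p),round(float(np.hypot(*(p[:2]-H))),1)
for xy in((350,268),(290,264),(232,256)):print("i",f("top",t,xy,138))
for xy in((375,307),(415,315),(455,322)):print("m",f("top",t,xy,132))
for xy in((235,236),(290,253),(345,266)):print("is",f("scene",s,xy,138))
for xy in((215,222),(180,207),(145,193)):print("ms",f("scene",s,xy,132))
E
```

```text
i (-97.46, 54.4)
i (-98.05, 43.3)
i (-97.68, 32.6)
m (-103.38, 59.9)
m (-103.3, 67.5)
m (-103.09, 75.0)
is (-96.44, 53.7)
is (-95.97, 41.8)
is (-96.87, 30.2)
ms (-101.7, 60.0)
ms (-102.08, 68.1)
ms (-102.21, 76.1)
```

Both views agree that about 5.5° remains, so I'll push 4° slowly.

```bash
python3 plan.py 568.9 123.0 -0.156 -279.6 -280.4 -281.2 -282 -282.4 -282.8 
```

```text
[[0.06, 0.02, 0], [0, 0, -0.012], 0], [[0.12, 0.03, 0], [0, 0, -0.026], 0], [[0.18, 0.05, 0], [0, 0, -0.039], 0], [[0.24, 0.07, 0], [0, 0, -0.053], 0], [[0.27, 0.08, 0], [0, 0, -0.06], 0], [[0.3, 0.08, 0], [0, 0, -0.067], 0],
```

Emit:
{"op": "apply_moves", "data": {"series": [[[0.06,0.02,0],[0,0,-0.012],0],[[0.12,0.03,0],[0,0,-0.026],0],[[0.18,0.05,0],[0,0,-0.039],0],[[0.24,0.07,0],[0,0,-0.053],0],[[0.27,0.08,0],[0,0,-0.06],0],[[0.3,0.08,0],[0,0,-0.067],0],[[0.3,0.08,0],[0,0,-0.067],0],[[0.3,0.08,0],[0,0,-0.067],0],[[0.3,0.08,0],[0,0,-0.067],0],[[0.3,0.08,0],[0,0,-0.067],0]]}}

```text
clock: 12.15
eef_pos: [571.9, 123.8, 172.5]
eef_rot: [-3.142, -0.0, -0.223]
wrist_force: [-2.3, 2.3, 0.2]
finger_gap: 0.2
```

```bash
cat > zoom.py <<'E'
import cv2,sys
from h import *
k=sys.argv[1]
A=[manip.camera("top")[0].astype(float) for _ in range(1)]
a=A[0].astype(np.uint8)
cv2.imwrite(f"pics/t{k}z.png",cv2.resize(a[174:206,228:264,::-1],None,fx=16,fy=16,interpolation=cv2.INTER_CUBIC))
a,_=manip.camera("scene")
cv2.imwrite(f"pics/s{k}z.png",cv2.resize(a[170:210,250:298,::-1],None,fx=14,fy=14,interpolation=cv2.INTER_CUBIC))
E
python3 zoom.py 8
```

```text
(no output)
```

View pics/t8z.png

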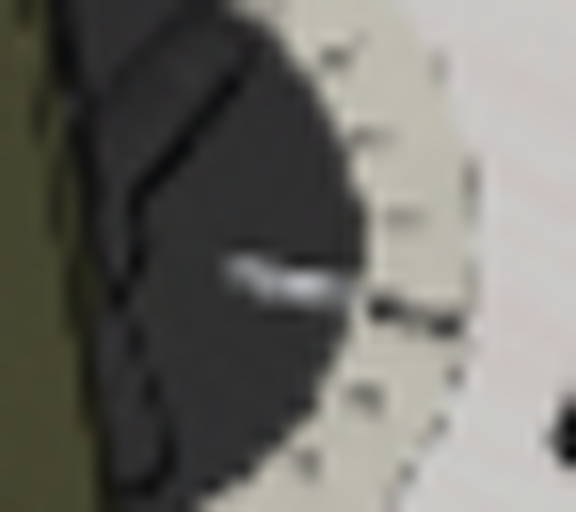

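View pics/s8z.png

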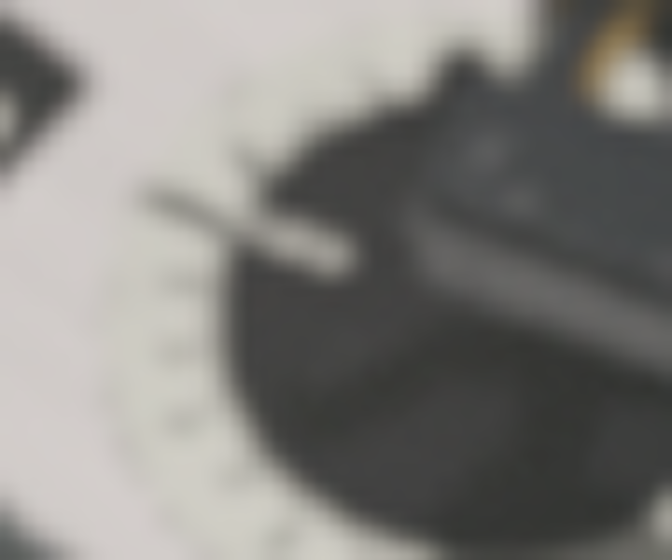

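```bash
cat > prof.py <<'E'
import cv2,sys
from h import *
def prof(n,img,H,z,rs,lo,hi,sign):
    g=cv2.cvtColor(img,cv2.COLOR_RGB2GRAY).astype(np.float32)
    an=np.arange(lo,hi,0.25);P=[]
    for r in rs:
        q=np.array([px(n,[H[0]+r*np.cos(np.radians(a)),H[1]+r*np.sin(np.radians(a)),z]) for a in an],np.float32)
        P.append(cv2.remap(g,q[:,:1],q[:,1:],cv2.INTER_CUBIC)[:,0])
    def cen(p):
        w=sign*(p-np.median(p)); w=np.clip(w-0.35*w.max(),0,None); return (w*an).sum()/w.sum()
    return round(cen(np.mean(P,0)),2),[round(cen(p),1) for p in P]
if __name__=="__main__":
    HH={"top":(582.1,80.5),"scene":(584.0,80.3)}
    for n in HH:
        im,_=manip.camera(n)
        for H in (HH[n],(583,80.3)):
            i=prof(n,im,H,138,range(34,53,3),-118,-85,1);m=prof(n,im,H,132,range(62,76,2),-110,-96,-1)
            print(n,H,"idx",i,"mark",m,"left",round(i[0]-m[0],2))
E
python3 prof.py
```

```text
top (582.1, 80.5) idx (np.float64(-101.2), [np.float64(-99.6), np.float64(-100.1), np.float64(-101.8), np.float64(-101.7), np.float64(-101.4), np.float64(-101.2), np.float64(-101.2)]) mark (np.float64(-102.89), [np.float64(-102.6), np.float64(-102.5), np.float64(-102.9), np.float64(-102.9), np.float64(-103.1), np.float64(-103.3), np.float64(-103.0)]) left 1.69
top (583, 80.3) idx (np.float64(-102.41), [np.float64(-101.1), np.float64(-101.6), np.float64(-103.2), np.float64(-102.9), np.float64(-102.5), np.float64(-102.2), np.float64(-102.2)]) mark (np.float64(-103.66), [np.float64(-103.4), np.float64(-103.3), np.float64(-103.7), np.float64(-103.7), np.float64(-103.8), np.float64(-104.0), np.float64(-103.8)]) left 1.25
scene (584.0, 80.3) idx (np.float64(-101.66), [np.float64(-101.4), np.float64(-101.7), np.float64(-101.7), np.float64(-101.4), np.float64(-101.4), np.float64(-101.7), np.float64(-102.4)]) mark (np.float64(-102.86), [np.float64(-102.6), np.float64(-102.7), np.float64(-102.9), np.float64(-103.0), np.float64(-103.0), np.float64(-102.9), np.float64(-102.8)]) left 1.2
scene (583, 80.3) idx (np.float64(-100.38), [np.float64(-99.7), np.float64(-100.2), np.float64(-100.3), np.float64(-100.1), np.float64(-100.2), np.float64(-100.6), np.float64(-101.5)]) mark (np.float64(-102.04), [np.float64(-101.7), np.float64(-101.9), np.float64(-102.1), np.float64(-102.2), np.float64(-102.2), np.float64(-102.2), np.float64(-102.0)]) left 1.66
```

About 1.45° remains (1.7° from the top view, 1.2° from the scene view). I'll push 1.2° more.

Emit:
{"op": "apply_moves", "data": {"series": [[[0.03,0.005,0],[0,0,-0.007],0],[[0.06,0.01,0],[0,0,-0.014],0],[[0.09,0.02,0],[0,0,-0.021],0],[[0.09,0.02,0],[0,0,-0.021],0],[[0.09,0.02,0],[0,0,-0.021],0],[[0.09,0.02,0],[0,0,-0.021],0],[[0.09,0.02,0],[0,0,-0.021],0],[[0.09,0.02,0],[0,0,-0.021],0],[[0.09,0.02,0],[0,0,-0.021],0],[[0.09,0.02,0],[0,0,-0.021],0]]}}

```text
clock: 13.6
eef_pos: [572.7, 124.0, 172.4]
eef_rot: [3.142, 0.0, -0.244]
wrist_force: [-0.8, 2.5, -0.1]
finger_gap: 0.4
```

```bash
python3 prof.py | sed 's/np.float64//g'; python3 zoom.py 9
```

```text
top (582.1, 80.5) idx ((-102.57), [(-102.1), (-103.1), (-102.4), (-102.3), (-101.9), (-102.7), (-103.3)]) mark ((-102.89), [(-102.6), (-102.5), (-102.8), (-102.9), (-103.1), (-103.3), (-103.1)]) left 0.32
top (583, 80.3) idx ((-103.79), [(-103.6), (-104.6), (-103.7), (-103.5), (-103.0), (-103.8), (-104.3)]) mark ((-103.67), [(-103.4), (-103.3), (-103.7), (-103.7), (-103.8), (-104.0), (-103.8)]) left -0.12
scene (584.0, 80.3) idx ((-103.08), [(-102.8), (-103.3), (-103.1), (-102.9), (-102.9), (-103.0), (-103.6)]) mark ((-102.86), [(-102.6), (-102.7), (-102.9), (-103.0), (-103.0), (-103.0), (-102.8)]) left -0.22
scene (583, 80.3) idx ((-101.83), [(-101.3), (-101.8), (-101.7), (-101.6), (-101.7), (-101.9), (-102.7)]) mark ((-102.04), [(-101.7), (-101.9), (-102.1), (-102.2), (-102.2), (-102.2), (-102.0)]) left 0.21
```

View pics/t9z.png

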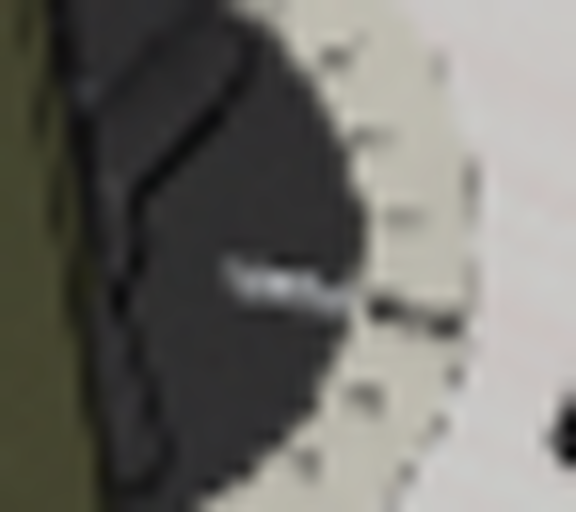

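View pics/s9z.png

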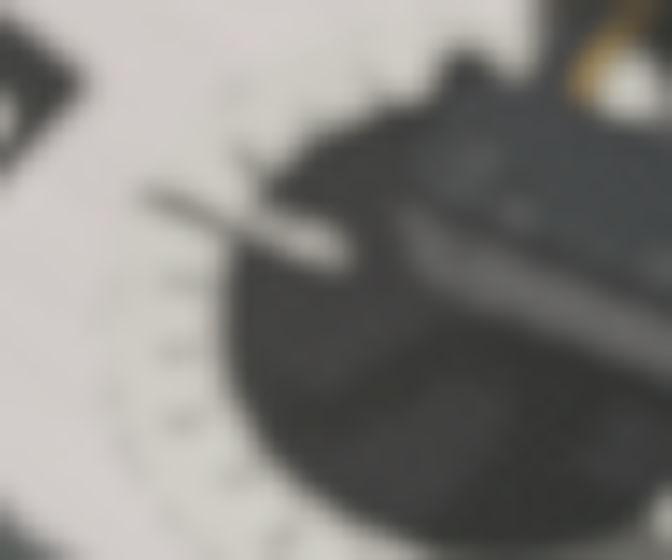

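The index and the heavy line are in line to within about 0.3° in both views. I'll back the finger off the arm and lift it.

Emit:
{"op": "apply_moves", "data": {"series": [[[-0.3,0.07,0],[0,0,0],0],[[-0.6,0.14,0],[0,0,0],0],[[-0.9,0.2,0],[0,0,0],0],[[-0.9,0.2,0],[0,0,0],0],[[-0.9,0.2,1],[0,0,0],0],[[-0.9,0.2,2.5],[0,0,0],0],[[-0.9,0.2,4.5],[0,0,0],0],[[-0.9,0.2,6],[0,0,0],0],[[-3.9,-3.8,6],[0,0,0],0],[[-6.9,-7.8,6],[0,0,0],0]]}}

```text
clock: 15.05
eef_pos: [503.0, 45.2, 233.0]
eef_rot: [-3.142, -0.001, -0.243]
wrist_force: [0.2, -0.8, 0.8]
finger_gap: 0.4
```

```bash
python3 prof.py | sed 's/np.float64//g'; python3 look.py 10
```

```text
top (582.1, 80.5) idx ((-89.21), [(-93.4), (-94.0), (-91.6), (-91.5), (-87.9), (-88.2), (-88.6)]) mark ((-103.43), [(-103.8), (-103.3), (-104.0), (-104.7), (-104.2), (-100.4), (-101.5)]) left 14.22
top (583, 80.3) idx ((-89.43), [(-92.1), (-93.0), (-91.5), (-91.5), (-88.5), (-88.8), (-88.9)]) mark ((-104.25), [(-104.7), (-104.1), (-104.8), (-105.5), (-105.0), (-101.1), (-102.2)]) left 14.82
scene (584.0, 80.3) idx ((-101.86), [(-101.5), (-102.3), (-102.4), (-102.3), (-102.2), (-101.8), (-91.1)]) mark ((-106.84), [(-106.9), (-106.9), (-106.7), (-106.7), (-106.7), (-106.9), (-107.0)]) left 4.98
scene (583, 80.3) idx ((-100.54), [(-99.9), (-100.8), (-101.0), (-100.9), (-101.0), (-100.7), (-91.4)]) mark ((-105.72), [(-105.8), (-105.7), (-105.4), (-105.5), (-105.7), (-105.8), (-106.4)]) left 5.18
15.15 [ 0.014  0.195  1.645 -0.     1.301  0.261] [502.1  43.6 233.4] [ 3.141e+00 -1.000e-03 -2.460e-01] [-0.1  0.7 -0. ]
```

View pics/t10.png

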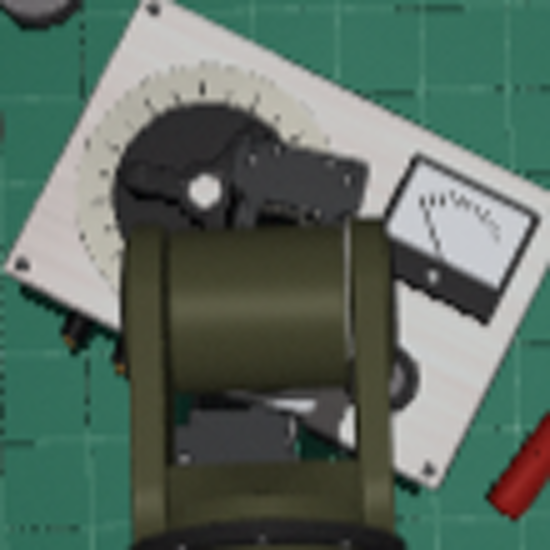

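View pics/s10.png

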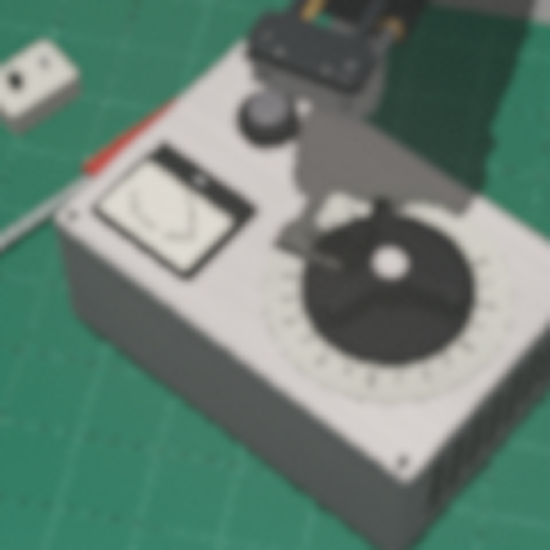

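Emit:
{"op": "apply_moves", "data": {"series": [[[-1.5,-3.3,0],[0,0,0],0],[[-3.1,-6.5,0],[0,0,0],0],[[-3.1,-6.5,0],[0,0,0],0],[[-3.1,-6.5,-1],[0,0,0],0],[[-3.1,-6.5,-2.0],[0,0,0],0],[[-3.1,-6.5,-3.0],[0,0,0],0],[[-3.1,-6.5,-3.8],[0,0,0],0],[[-3.1,-6.5,-4.5],[0,0,0],0],[[-3.1,-6.5,-4.5],[0,0,0],0],[[-3.1,-6.5,-4.5],[0,0,0],0]]}}

```text
clock: 16.5
eef_pos: [472.9, -19.0, 187.7]
eef_rot: [-3.142, -0.0, -0.244]
wrist_force: [0.6, -1.1, 0.5]
finger_gap: 0.6
```

```bash
python3 prof.py | sed 's/np.float64//g'; python3 look.py 11
```

```text
top (582.1, 80.5) idx ((-102.59), [(-102.0), (-103.1), (-102.4), (-102.3), (-102.0), (-102.7), (-103.3)]) mark ((-102.89), [(-102.6), (-102.5), (-102.9), (-103.0), (-103.1), (-103.3), (-103.0)]) left 0.3
top (583, 80.3) idx ((-103.8), [(-103.6), (-104.5), (-103.7), (-103.5), (-103.1), (-103.8), (-104.3)]) mark ((-103.67), [(-103.4), (-103.3), (-103.7), (-103.7), (-103.8), (-104.0), (-103.8)]) left -0.13
scene (584.0, 80.3) idx ((-103.08), [(-102.8), (-103.2), (-103.1), (-103.0), (-102.9), (-102.9), (-103.6)]) mark ((-102.88), [(-102.6), (-102.8), (-102.9), (-103.0), (-103.0), (-103.0), (-102.8)]) left -0.2
scene (583, 80.3) idx ((-101.83), [(-101.3), (-101.8), (-101.7), (-101.7), (-101.7), (-101.8), (-102.6)]) mark ((-102.06), [(-101.8), (-101.9), (-102.1), (-102.2), (-102.2), (-102.2), (-102.0)]) left 0.23
16.6 [-0.118  0.171  1.784  0.     1.186  0.126] [472.9 -19.  187.8] [-3.141e+00 -1.000e-03 -2.440e-01] [-0.4  0.2  0.1]
```

View pics/t11.png

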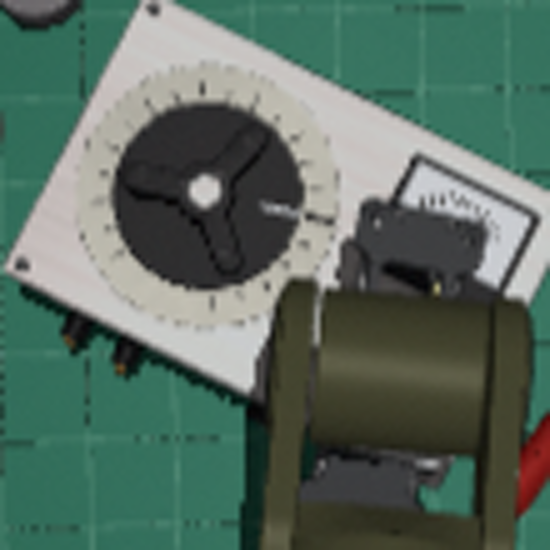

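View pics/s11.png

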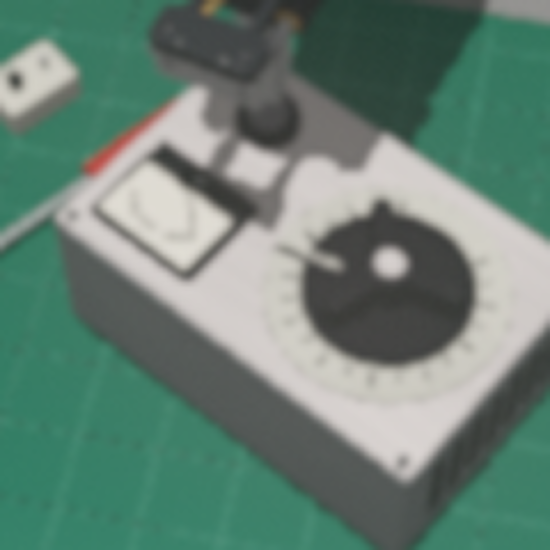

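The dial stayed where I left it, still in line, and the finger is over the button. Now I'll press.

Emit:
{"op": "apply_moves", "data": {"series": [[[0,0,-0.5],[0,0,0],0],[[0,0,-0.9],[0,0,0],0],[[0,0,-1.1],[0,0,0],0],[[0,0,-1.25],[0,0,0],0],[[0,0,-1.4],[0,0,0],0],[[0,0,-1.5],[0,0,0],0],[[0,0,-1.6],[0,0,0],0],[[0,0,-1.65],[0,0,0],0],[[0,0,-1.7],[0,0,0],0],[[0,0,-1.7],[0,0,0],0]]}}

```text
clock: 17.95
eef_pos: [472.8, -19.0, 171.1]
eef_rot: [-3.142, -0.0, -0.244]
wrist_force: [-7.8, 0.2, 11.1]
finger_gap: 0.0
```

```bash
python3 look.py 12
```

```text
17.95 [-0.118  0.191  1.803 -0.     1.147  0.126] [472.8 -19.  171.1] [-3.142 -0.    -0.244] [-7.8  0.2 11.1]
```

The force is 11 N with the tip at about 146 mm, so the button looks bottomed. I'll press 0.8 mm further to be sure, hold, then release.

Emit:
{"op": "apply_moves", "data": {"series": [[[0,0,-0.04],[0,0,0],0],[[0,0,-0.08],[0,0,0],0],[[0,0,-0.08],[0,0,0],0],[[0,0,-0.08],[0,0,0],0],[[0,0,-0.08],[0,0,0],0],[[0,0,-0.08],[0,0,0],0],[[0,0,-0.08],[0,0,0],0],[[0,0,-0.08],[0,0,0],0],[[0,0,-0.08],[0,0,0],0],[[0,0,-0.08],[0,0,0],0]]}}

```text
clock: 19.3
eef_pos: [472.8, -19.0, 170.9]
eef_rot: [-3.142, -0.001, -0.244]
wrist_force: [-9.6, 0.9, 20.2]
finger_gap: 0.6
```

Another 0.8 mm of command moved the tip only 0.2 mm and the force rose to 20 N, so the button is against its stop. I'll let go and back off to the side.

Emit:
{"op": "apply_moves", "data": {"series": [[[0,0,0.3],[0,0,0],0],[[0,0,0.8],[0,0,0],0],[[0,0,1.5],[0,0,0],0],[[0,0,2.5],[0,0,0],0],[[0,0,4.5],[0,0,0],0],[[0,0,7],[0,0,0],0],[[-3,-4,8],[0,0,0],0],[[-5,-9,8],[0,0,0],0],[[-7,-14,8],[0,0,0],0],[[-9,-18,8],[0,0,0],0]]}}

```text
clock: 20.55
eef_pos: [381.9, -200.6, 250.3]
eef_rot: [3.141, -0.001, -0.244]
wrist_force: [0.6, 0.1, -0.1]
finger_gap: 0.4
```

Emit:
{"op": "apply_moves", "data": {"series": [[[-2,-4,0],[0,0,0],0],[[-4,-8,0],[0,0,0],0],[[-4,-11,0],[0,0,0],0],[[-4,-11,0],[0,0,0],0],[[-4,-11,0],[0,0,0],0],[[-4,-11,0],[0,0,0],0],[[-4,-11,0],[0,0,0],0],[[-4,-11,0],[0,0,0],0],[[-4,-11,0],[0,0,0],0],[[-4,-11,0],[0,0,0],0]]}}

```text
clock: 21.8
eef_pos: [342.7, -309.0, 249.7]
eef_rot: [3.142, 0.0, -0.244]
wrist_force: [-0.2, -0.7, -0.2]
finger_gap: 0.3
```

```bash
python3 prof.py | sed 's/np.float64//g'; python3 look.py 13; python3 - <<'E'
from h import *
import cv2
a,d=manip.camera("top")
d0=np.load("pics/top0.npy")
for n,dd in(("0",d0),("now",d)):
    print(n,[round(float(dd[y,x]),1) for y,x in((225,266),(226,266),(225,267))])
cv2.imwrite("pics/topend.png",a[:,:,::-1])
b=cv2.imread("pics/top0.png"); df=cv2.absdiff(a[:,:,::-1].copy(),b).max(2); ys,xs=np.where(df[100:262,130:360]>40); print(len(xs), xs.min()+130,xs.max()+130,ys.min()+100,ys.max()+100)
E
```

```text
top (582.1, 80.5) idx ((-102.56), [(-102.0), (-103.1), (-102.4), (-102.2), (-101.9), (-102.7), (-103.3)]) mark ((-102.89), [(-102.6), (-102.5), (-102.8), (-102.9), (-103.1), (-103.3), (-103.1)]) left 0.33
top (583, 80.3) idx ((-103.78), [(-103.5), (-104.5), (-103.7), (-103.5), (-103.0), (-103.8), (-104.3)]) mark ((-103.67), [(-103.4), (-103.3), (-103.6), (-103.7), (-103.8), (-104.1), (-103.8)]) left -0.11
scene (584.0, 80.3) idx ((-103.08), [(-102.9), (-103.2), (-103.0), (-102.9), (-102.9), (-103.0), (-103.6)]) mark ((-102.86), [(-102.6), (-102.7), (-102.9), (-103.0), (-103.0), (-103.0), (-102.8)]) left -0.22
scene (583, 80.3) idx ((-101.83), [(-101.4), (-101.8), (-101.6), (-101.6), (-101.7), (-101.9), (-102.6)]) mark ((-102.04), [(-101.8), (-101.9), (-102.1), (-102.2), (-102.2), (-102.2), (-102.0)]) left 0.21
21.9 [-0.813  0.085  1.732  0.     1.325 -0.569] [ 342.7 -309.   249.6] [-3.142  0.    -0.244] [ 0.4  0.5 -0. ]
0 [1389.1, 1392.6, 1392.7]
now [1391.8, 1395.3, 1391.2]
253 221 359 173 261
```

View pics/topend.png

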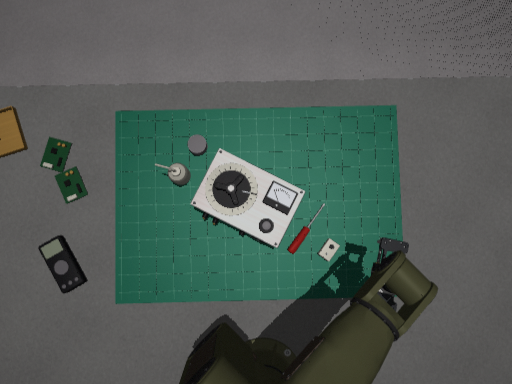

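View pics/t13.png

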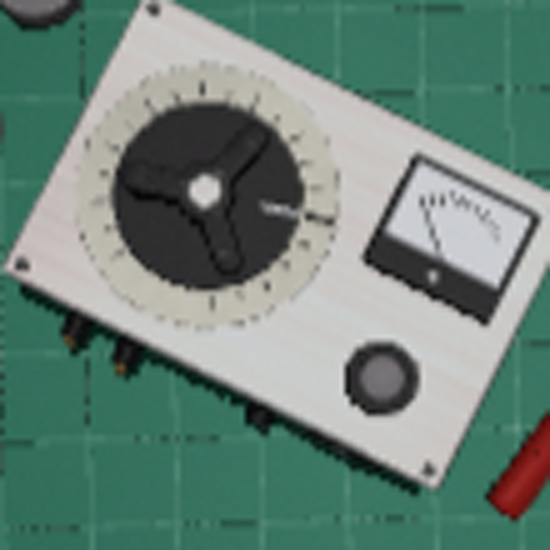

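The index (300,212) is in line with the heavy line (320,217), the case corners are where they were at the start, and nothing else on the bench has moved. I'll hand it in.

```bash
python3 -c "
from cell import manip
print(manip.sign_off())"
```

```text
the job is handed in; nothing more can be done
None
```

The dial is set on the heavy line and the output button has been pressed and released. I handed the job in at about 22 s of the 64 s allowed.

- **Dial:** I pushed one arm clockwise with the closed fingertips, about 135° in slowing steps, with wrist force readings of no more than about 5 N. In the last check, the index and the heavy line agreed to within about 0.3°. The top view put the index 0.3° short and the scene view put it 0.2° past; that is within the calibration error, so I can't say which side of the line's centre it sits on.
- **Button:** I pressed only after checking the dial. The tip stopped at about 146 mm with about 20 N on it, and pushing further barely moved it, so the button was fully down. After release, the depth camera's readings on the button were within about 3 mm of those at the start, too coarse by themselves to prove the full 6 mm return. The button looks up in the picture.
- **Sideways force:** There was an unexpected sideways wrist force of about 8–10 N during the press. Afterwards the supply's corners were where they were at the start.
- **Rest of the bench:** By eye, the other things on the bench have not moved. The arm is clear of everything, with its force reading at about zero.

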